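Find the spare fuse under the cover plate

TASK

A loose cover plate hides the three pockets of the spare-parts block. Slide the plate straight back onto the block's flat shelf, without lifting it off, so that the pockets are open and it stays lying there; then take the spare fuse (the square white ceramic bar with metal ends, not the other spares) out of its pocket and lay it flat in the steel dish without dropping it.

Things in the scene. Friction and masses are not known exactly. Their poses are not given: they have to be found in the camera images.
- block: Fixed grey block 248 (x) x 212 (y) x 28 mm. Origin: centre of underside, on the bench; x points away from the robot within 15 deg. Three open pockets, each 112 (x) x 62 (y) mm, 22 deep, floor at z 6, centres x -62, y -68/0/68; from x -6 to 124 a flat shelf level with the rims (z 28). One pocket holds the fuse, the others a white spool (24 mm wide, 18 high) and a brass ring (32 wide, 14 high).
- cover: Loose aluminium plate 124 (x) x 212 (y) x 4 mm, about 0.25 kg, lying on the block over all three pockets, axes roughly the block's. A black bar grip stands on its middle: 14 mm thick (x), 56 long (y), rising 20 above the plate. Origin: centre of the plate's underside; grip top 24 mm above it. Slid 124 mm along the block's +x it lies on the shelf.
- fuse: Spare fuse, about 35 g: square white ceramic bar with steel end caps, 16 (x) x 16 (z) mm, 50 long along its y with a thin 5 mm steel tag at each end. Origin: its middle, 8 mm above what it lies on. Lies in one of the pockets, long axis within 8 deg of the block's y, at least 33 mm free beside it on both long sides.
- dish: Fixed open rectangular steel dish 140 (x) x 120 (y) x 20 mm high, walls and floor 3 mm thick, empty, left of the block. Origin: centre of its underside, on the bench.
Not all that is in view belongs to the job. Of the things that look like the dish, the middle-sized one is meant. Several things have the shape of the cover; the one meant has the colours described above.

How it is judged:
On the way:
1. the cover plate lies on the shelf and the pockets are open, the fuse still in the block (x of cover in the frame of block between 0.04 and 0.11 m and y of cover in the frame of block between -0.07 and 0.07 m and z of cover in the frame of block between 0.02 and 0.036 m and angle between cover's own z axis and vertical below 0.1 rad and z of fuse in the frame of block below 0.03 m), for 0.2 s.
At the end, for the whole second after the job is handed in: The fuse rests flat on the floor of the dish, inside its walls (long axis within 10 degrees of level), and the cover plate lies flat (within 6 degrees) and at rest on the block's shelf, its middle 40 to 110 mm beyond the block's middle and within 70 mm of the centre line sideways (x of cover in the frame of block between 0.04 and 0.11 m and y of cover in the frame of block between -0.07 and 0.07 m and z of cover in the frame of block between 0.02 and 0.036 m and angle between cover's own z axis and vertical below 0.1 rad and x of fuse in the frame of dish between -0.062 and 0.062 m and y of fuse in the frame of dish between -0.052 and 0.052 m and z of fuse in the frame of dish between 0.005 and 0.017 m and angle between fuse's own y axis and vertical above 1.4 rad and linear speed of each of fuse, cover below 0.02 m/s); the robot touches nothing.
It fails at once if the cover plate is lifted more than 25 mm off the block (z of cover in the frame of block above 0.053 m).
It fails at once if the fuse is dropped: let go with its middle more than 60 mm above the bench (height (world z) of fuse above 0.06 m and contact force between fuse and the fingers below 0.02 N).
It also fails if it takes over 51 s, if anything falls off the work surface, if the arm or the gripper's body presses on something with over 40 N, if the wrist force passes 120 N, or if a joint passes its speed limit or range.

ROBOT

A 7-joint arm with a two-finger parallel gripper is mounted at the origin on the work surface. World frame = base frame: x ahead of the robot, y to its left, z up, the work surface at z = 0. Lengths are in m, angles in rad, forces in N, time in s.
With the tool pointing down it reaches from about 0.4 to 0.85 m from the base axis. Payload 10.4 kg.
Tool frame: the origin (TCP) lies at the very end of the fingers, on their centre line; the grasp point (between the pads) lies 19 mm behind it; x points along the fingers, z is the direction in which the jaws open and shut, and the axes are right-handed (so a half turn about x gives the same grasp; the last joint's range is limited). The gripper opens to 85 mm and grips with 20 to 120 N. Pads are 22 mm wide; open, the fingers measure 114 mm over their backs; the gripper's body (76 mm by 85 mm) begins 54 mm behind the grasp point. The pads swing forward as they close: fully open they stand 13 mm farther back than shut.
Start: joints at [-1.354, 0.332, -0.065, 1.46, 0.022, 1.35, -0.088], TCP at [0.148, 0.607, 0.231] pointing down, gripper open.
Joint ranges: [-2.6, 2.6], [-0.5, 2.12], [-1.47, 1.34], [0.16, 2.42], [-1.27, 4.41], [0.06, 2.06], [-2.6, 2.6]. Speed limits (rad/s): [2.22, 2.22, 2.79, 2.79, 3.14, 3.14, 3.14].

INTERFACE

Orientations are given as a unit quaternion [x, y, z, w].
In Python, from workcell import get_obs, camera, camera_info, hand_in gives the robot as it stands.
- The arm moves only by the tool move_arm, never from a script. Its argument "motion" is text: rows parted by semicolons, each of 4 numbers parted by spaces: the shift along the world's x, y, z in m, then the turn about the world's z in rad. In form: tx ty tz spin; .... A call has 1 to 10 rows; each row is the pose to reach, as a shift and turn from the pose commanded when the call began; what a row does not reach only later rows make up. A row lasts 1/8 s, in which the tool goes at most 62.5 mm and 10.7 degrees, less where a joint would pass 70% of its speed; a pose out of reach is approached as far as the arm can. A call with a gripper value outside its range is refused whole. "grip" is the opening, from 0 (shut) to 1 (fully open), set as the call begins (left out, the last holds). The fingers move at their own pace and stop on an object; "force" is the grip in N (left out, the last holds). Time passes only in rows, so rows that repeat a pose let the fingers close. It gives the time, the measured TCP pose, the force and the opening at its end, in the units of the state.
- get_obs(): the state, without advancing time (a new reading comes with each control period).
- camera(name): name is "side" or "top"; returns (picture, depth): 384x512x3 uint8, red, green, blue; 384x512 float32, m along the optical axis (not along the pixel's ray), 0 where there is no reading.
- camera_info(name): a dict with "camera_matrix" (3x3 intrinsics, pixels), "eye" and "attitude" of the camera in the world. Camera axes: x right, y up, looking along -z (the intrinsics and any distortion apply to the point x, -y, -z); pixel columns grow to the right and rows downward; lengths in m; the calibration is good to about 2 mm. A picture is of the moment at which its call begins. camera_info takes no time and is no camera call.
- hand_in(): hands the job in, once; it reports no verdict.
The state is a dict: "clock": time; "joint_pos": joint angles; "joint_velocities": joint speeds; "tau": joint torques, N m; "position": TCP position; "ee_rot": TCP orientation; "ft_force": force on the tool from outside, world axes, zero at the start; "torque": the same for the moment, N m; "grip_width": opening from 0.0 (shut) to 1.0 (fully open).
Only numpy, scipy, OpenCV 4.12 (cv2) and the standard library are available. Lean on these libraries where they do the work, as an engineer would, in place of code of your own. Each camera call takes 0.05 s, during which the arm holds its last target.

## Working session

There is one attempt and no reset: what is moved stays moved. The work goes in short steps, Python scripts to look and compute and a tool call to move; the robot and the scene stay as the last step left them, time stands still between calls to the robot, and variables do not carry over. Pictures are saved under pics/ and viewed, and the job is handed in when it is done.

Besides the shell and the picture viewer there is one more tool, called after "Request:" as name(argument=value, ...), one argument or row to a line, values as JSON. move_arm: Moves the arm, as the interface text tells. Its arguments: {"type":"object","properties":{"motion":{"type":"string"},"grip":{"type":"number"},"force":{"type":"number"}},"required":["motion"]}

```bash
mkdir -p pics; cat > h.py <<'E'
import numpy as np, cv2
from workcell import get_obs, camera, camera_info, hand_in
def look(n,tag):
    p,d=camera(n); np.savez(f'{tag}.npz',p=p,d=d); cv2.imwrite(f'pics/{tag}.png',p[:,:,::-1]); return p,d
E
python3 - <<'E'
from h import *
for n in('top','side'):
    look(n,n+'0'); print(camera_info(n))
print(get_obs())
E
```

```text
{'camera_matrix': array([[434.18495523,   0.        , 254.19270744],
       [  0.        , 434.18495523, 188.02701585],
       [  0.        ,   0.        ,   1.        ]]), 'eye': array([ 0.25285006, -0.01468471,  1.5122478 ]), 'attitude': array([ 0.04941294, -0.04935542, -0.69908226,  0.71162237])}
{'camera_matrix': array([[408.19314926,   0.        , 253.61838786],
       [  0.        , 408.19314926, 190.64921145],
       [  0.        ,   0.        ,   1.        ]]), 'eye': array([0.4368585 , 0.85080475, 0.7934022 ]), 'attitude': array([-0.00681945,  0.42149098,  0.9065014 , -0.02353858])}
{'clock': 0.1, 'joint_pos': array([-1.35363801,  0.33281306, -0.06469521,  1.46089785,  0.02157398,
        1.34987261, -0.08850328]), 'joint_velocities': array([-1.25373837e-03, -3.20173705e-04,  8.59339004e-04, -3.19046506e-03,
       -1.49611492e-05, -1.03278567e-03, -1.08855404e-03]), 'tau': array([ 1.48351086e-03, -6.26751137e+01,  4.92465030e-02, -3.92426884e+01,
        1.64423377e-02,  7.05768602e-03, -9.54594611e-06]), 'position': array([0.14833291, 0.60678649, 0.23057337]), 'ee_rot': array([-0.43690994,  0.55655895,  0.43632438,  0.55585329]), 'ft_force': array([-0.19028717,  0.5124132 , -0.28298835]), 'torque': array([ 0.01133548,  0.03247386, -0.00569673]), 'grip_width': 0.9983643283323734}
```

View pics/top0.png

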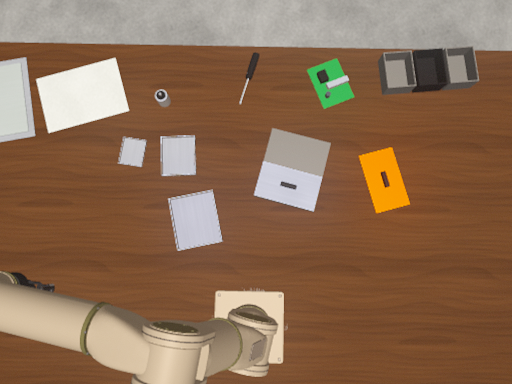

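View pics/side0.png

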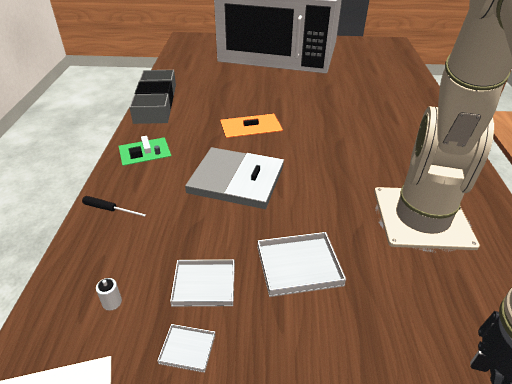

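The top view shows the block at about (292,170), with its cover and black grip at (288,186). There are three dishes at (132,152), (178,155) and (195,220), and an orange decoy cover at (385,180). Next I measure the block, cover and dishes.

```bash
cat >> h.py <<'E'
from scipy.spatial.transform import Rotation as R
def ray(n,uv,z):
    c=camera_info(n);K=c['camera_matrix'];uv=np.atleast_2d(np.asarray(uv,float))
    d=np.c_[(uv[:,0]-K[0,2])/K[0,0],-(uv[:,1]-K[1,2])/K[1,1],-np.ones(len(uv))]
    d=R.from_quat(c['attitude']).apply(d);e=c['eye']
    return e+d*((z-e[2])/d[:,2])[:,None]
def cloud(n,d):
    c=camera_info(n);K=c['camera_matrix'];v,u=np.mgrid[:d.shape[0],:d.shape[1]]
    q=np.stack([(u-K[0,2])/K[0,0]*d,-(v-K[1,2])/K[1,1]*d,-d],-1)
    return R.from_quat(c['attitude']).apply(q.reshape(-1,3)).reshape(q.shape)+c['eye']
def rect(P):
    (c,s,a)=cv2.minAreaRect((P[:,:2]*1000).astype(np.float32)); return np.round(c,1),np.round(s,1),round(a,2)
E
python3 - <<'E'
from h import *
f=np.load('top0.npz');p,d=f['p'],f['d'];X=cloud('top',d)
print('bench z',np.median(X[100:130,200:240,2]), 'block', X[150,297],'cover',X[192,300])
hsv=cv2.cvtColor(p,cv2.COLOR_RGB2HSV)
m=((hsv[...,1]<70)&(hsv[...,2]>90)).astype(np.uint8)
n,l,st,ce=cv2.connectedComponentsWithStats(m)
for i in range(1,n):
    if st[i,4]>150:
        v,u=np.nonzero(l==i); uv=np.c_[u,v]
        print(st[i],[rect(ray('top',uv,z)) for z in(0.02,0.028)])
# block/cover split
sub=np.zeros_like(m);sub[125:215,250:335]=1
for nm,mm,z in(('cover',m&sub&(hsv[...,2]>190),.032),('grip',sub&(hsv[...,2]<60),.052),('shelf',m&sub&(hsv[...,2]<190),.028)):
    v,u=np.nonzero(mm);print(nm,len(u),rect(ray('top',np.c_[u,v],z)))
v,u=np.nonzero(m&sub);print('all',rect(ray('top',np.c_[u,v],.03)))
E
```

```text
bench z -0.0014920383567479378 block [ 0.59800839 -0.15970556  0.0304538 ] cover [ 0.45096051 -0.17109771  0.02589244]
[    0     0   512    84 24503] [(array([1004.2,   -8.8]), array([ 320.9, 1888.7]), 1.05), (array([1000.2,   -8.8]), array([ 319.2, 1878.5]), 1.05)]
[383  50  34  39 761] [(array([ 906.1, -528.4]), array([137.9, 106.8]), 5.67), (array([ 902.6, -525.6]), array([137.1, 106.2]), 5.67)]
[   0   57   36   86 2538] [(array([770.2, 853.1]), array([301.5, 124.3]), 11.13), (array([767.4, 848.4]), array([299.9, 123.7]), 11.13)]
[  36   57   94   77 4723] [(array([789.9, 609.5]), array([212.3, 296.7]), 17.16), (array([787. , 606.2]), array([211.1, 295.1]), 17.16)]
[326  75  23  14 160] [(array([ 853.4, -303.4]), array([26. , 85.4]), 22.98), (array([ 850.2, -301.9]), array([25.9, 84.9]), 22.98)]
[154  89  17  18 167] [(array([782.7, 322.8]), array([68.5, 44.6]), 28.8), (array([779.9, 321. ]), array([68.1, 44.4]), 28.8)]
[ 253  128   78   84 4344] [(array([ 533.2, -143.6]), array([217.9, 252.7]), 76.06), (array([ 531.7, -142.9]), array([216.7, 251.3]), 76.06)]
[ 160  135   36   4
[... 465 characters left out ...]
(array([ 13. , 689.1]), array([312.8, 140.8]), 78.94)]
[ 215  290   69   87 3034] [(array([-20.6,  -3. ]), array([275.3, 227.6]), 0.48), (array([-19.1,  -3. ]), array([273.8, 226.4]), 0.48)]
[  86  313  116   71 5137] [(array([-86.4, 352.2]), array([375.2, 180.5]), 77.1), (array([-84.6, 350.2]), array([373.2, 179.6]), 77.1)]
[196 344  14  37 296] [(array([-116.4,  142.8]), array([ 38., 115.]), 80.2), (array([-114.4,  142. ]), array([ 37.8, 114.4]), 80.2)]
cover 2098 (array([ 472.1, -128.9]), array([210.2, 124.6]), 75.62)
grip 0 (array([0., 0.]), array([0., 0.]), 0.0)
shelf 2245 (array([ 531.7, -142.9]), array([216.7, 251.3]), 76.06)
all (array([ 531.3, -142.7]), array([216.4, 251. ]), 76.06)
```

```bash
python3 - <<'E'
from h import *
M=R.from_quat(get_obs()['ee_rot']).as_matrix();print(M.round(3),np.degrees(np.arctan2(M[1,2],M[0,2])))
f=np.load('top0.npz');p=f['p'];g=p.max(2)
sub=np.zeros(g.shape,bool);sub[165:205,262:318]=1
v,u=np.nonzero(sub&(g<110));print(len(u),rect(ray('top',np.c_[u,v],.052)),ray('top',[[u.mean(),v.mean()]],.052))
f=np.load('side0.npz');p=f['p'];g=p.max(2)
sub=np.zeros(g.shape,bool);sub[160:185,245:268]=1
v,u=np.nonzero(sub&(g<110));print(len(u),rect(ray('side',np.c_[u,v],.045)),ray('side',[[u.mean(),v.mean()]],.045))
h=cv2.cvtColor(p,cv2.COLOR_RGB2HSV)
E
```

```text
[[-0.    -0.971  0.237]
 [-0.001  0.237  0.971]
 [-1.    -0.    -0.001]] 76.26323420116643
72 (array([446.8, -96.5]), array([99.7, 73.2]), 76.18) [[ 0.45753026 -0.115685    0.052     ]]
80 (array([ 473.9, -121.9]), array([73.8, 16.8]), 77.71) [[ 0.47409722 -0.12005766  0.045     ]]
```

```bash
python3 - <<'E'
from h import *
f=np.load('top0.npz');p=f['p'];g=p.max(2)
print(g[180:192,276:302])
sub=np.zeros(g.shape,bool);sub[178:194,274:304]=1
v,u=np.nonzero(sub&(g<120));print(len(u),rect(ray('top',np.c_[u,v],.05)),ray('top',[[u.mean(),v.mean()]],.05))
E
python3 - <<'E'
import cv2
a=cv2.imread('pics/side0.png')[140:210,180:290];cv2.imwrite('pics/s0c.png',cv2.resize(a,None,fx=6,fy=6))
E
```

```text
[[219 221 221 220 222 218 212 221 220 219 218 218 218 218 217 217 218 217
  217 217 216 217 218 219 219 219]
 [220 219 220 221 217 182 167 191 198 209 211 222 220 218 216 216 216 218
  218 217 218 218 217 218 218 218]
 [220 220 220 223 207  77  70  75 116 155 168 193 195 213 222 220 218 217
  218 217 217 218 217 218 218 218]
 [222 222 222 220 193  74  81  81  80  73  79  91 113 169 192 194 201 212
  221 220 218 217 217 216 218 219]
 [222 222 224 212 150  72  83  88  90  84  82  76  78  75  76 100 133 167
  190 196 213 219 217 218 217 218]
 [219 221 221 212 162 133  76  72  77  82  86  89  87  85  83  79  79  74
   77 114 174 212 219 218 218 217]
 [217 218 219 215 206 202 185 175 132  76  78  73  73  84  90  91  86  85
   81  73 140 210 219 218 218 219]
 [219 219 218 217 219 220 223 220 201 185 177 148 132  73  69  74  77  83
   86  89 160 223 219 218 219 218]
 [219 218 219 218 219 218 218 218 220 223 218 207 201 183 172 148 134  77
   69 107 185 222 217 217 218 218]
 [218 219 219 218 218 217 217 217 217 216 218 217 220 222 218 206 201 182
  170 168 211 221 219 218 218 219]
 [220 220 219 217 218 218 217 217 217 214 215 217 216 216 217 219 220 222
  217 210 220 219 220 218 219 219]
 [220 218 220 220 218 218 218 218 216 217 216 215 216 215 215 215 215 216
  217 219 218 219 218 219 219 219]]
58 (array([ 471.5, -127.7]), array([51.1, 12.5]), 76.8) [[ 0.47135662 -0.12780878  0.05      ]]
```

View pics/s0c.png

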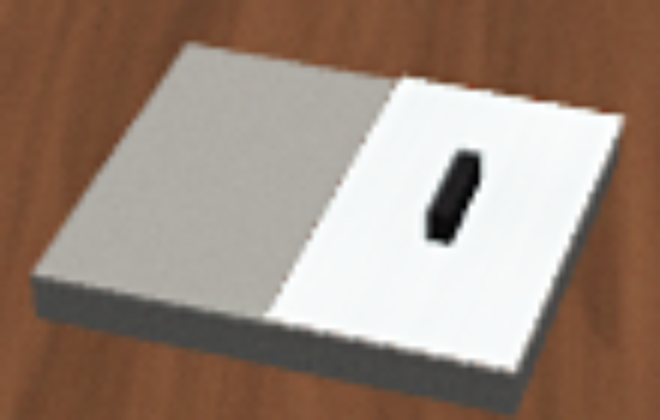

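The magnified side view shows the black grip at about (256,173) in the full frame. It sits in the middle of the white plate, and the plate lies flush over the pockets. In world coordinates the grip is at (0.472,-0.128), with the block yawed about -14°.

Request:
move_arm(
  motion="0.05 -0.029 0 -0.09; 0.1 -0.058 0 -0.18; 0.152 -0.087 0 -0.28; 0.19 -0.124 0 -0.37; 0.226 -0.16 0 -0.46; 0.262 -0.197 0 -0.55; 0.287 -0.24 0 -0.65; 0.311 -0.283 0 -0.76; 0.336 -0.327 0 -0.87; 0.36 -0.37 0 -0.98",
  grip=0.6,
)

```text
clock: 1.35
position: [0.5089, 0.2355, 0.2311]
ee_rot: [-0.122, 0.697, 0.122, 0.696]
ft_force: [-0.5, 0.3, -0.3]
grip_width: 0.598
```

Request:
move_arm(
  motion="-0.006 -0.055 -0.01 -0.1; -0.012 -0.11 -0.02 -0.2; -0.018 -0.165 -0.04 -0.3; -0.024 -0.22 -0.06 -0.4; -0.03 -0.275 -0.08 -0.5; -0.036 -0.325 -0.1 -0.595; -0.036 -0.364 -0.11 -0.595; -0.036 -0.364 -0.12 -0.595; -0.036 -0.364 -0.12 -0.595",
)

```text
clock: 2.48
position: [0.4719, -0.1261, 0.1106]
ee_rot: [0.086, 0.702, -0.086, 0.701]
ft_force: [0.5, 1.0, -0.7]
grip_width: 0.597
```

```bash
python3 - <<'E'
from h import *
look('side','side1');o=get_obs();print(o['position']);M=R.from_quat(o['ee_rot']).as_matrix();print(np.degrees(np.arctan2(M[1,2],M[0,2])))
E
```

```text
[ 0.47237751 -0.12574999  0.11111757]
-13.902112052739064
```

View pics/side1.png

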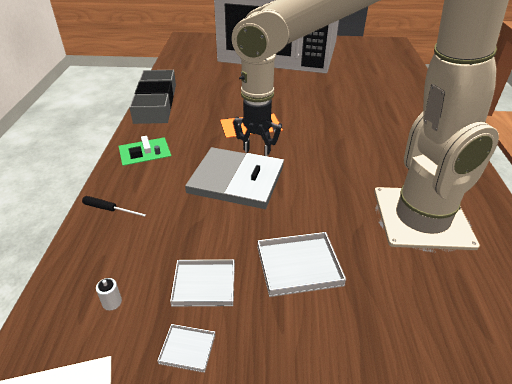

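The open fingers are at about (258,150), above the grip at (256,173). I descend and grip.

Request:
move_arm(
  motion="0 -0.001 -0.03 0; 0 -0.001 -0.055 0; 0 -0.001 -0.068 0; 0 -0.001 -0.074 0; 0 -0.001 -0.074 0",
)

```text
clock: 3.15
position: [0.4727, -0.1276, 0.0377]
ee_rot: [0.086, 0.702, -0.086, 0.702]
ft_force: [0.1, -0.1, 0.4]
grip_width: 0.599
```

Request:
move_arm(
  motion="0 0 0 0; 0 0 0 0; 0 0 0 0; 0 0 0 0; 0 0 0 0; 0 0 0 0",
  grip=0,
  force=30,
)

```text
clock: 3.9
position: [0.4732, -0.1279, 0.0381]
ee_rot: [0.086, 0.701, -0.086, 0.702]
ft_force: [-0.8, 0.7, 6.3]
grip_width: 0.153
```

Request:
move_arm(
  motion="0.01 -0.0025 0 0; 0.024 -0.006 0 0; 0.038 -0.0095 0 0; 0.052 -0.013 0 0; 0.066 -0.0165 0 0; 0.08 -0.02 0 0; 0.094 -0.0235 0 0; 0.108 -0.027 0 0; 0.12 -0.03 0 0; 0.12 -0.03 0 0",
)

```text
clock: 5.15
position: [0.5928, -0.1582, 0.038]
ee_rot: [0.086, 0.702, -0.086, 0.702]
ft_force: [-2.6, 0.3, 8.5]
grip_width: 0.155
```

```bash
python3 - <<'E'
from h import *
look('side','side2');look('top','top2')
a=cv2.imread('pics/side2.png')[100:220,160:310];cv2.imwrite('pics/s2c.png',cv2.resize(a,None,fx=5,fy=5))
E
```

```text
(no output)
```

View pics/s2c.png

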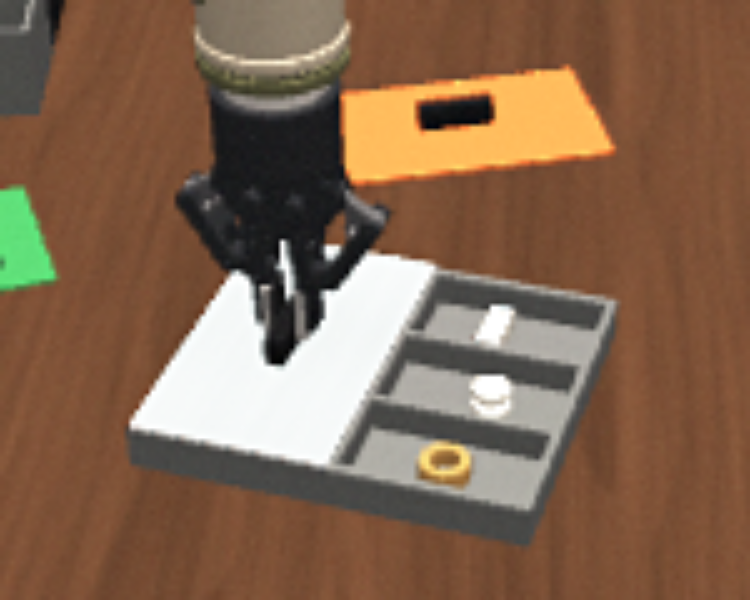

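The plate is on the shelf and the pockets are open. The fuse is in the far pocket, at about crop (494,325), or (259,165) in the full frame. The spool is in the middle pocket and the ring in the near one. I release and rise.

Request:
move_arm(
  motion="0 0 0 0; 0 0 0 0; 0 0 0 0; 0 0 0 0; 0 0 0.02 0; 0 0 0.05 0; 0 0.03 0.1 0; 0 0.07 0.14 0; 0 0.12 0.15 0; 0 0.12 0.15 0",
  grip=0.6,
)

```text
clock: 6.5
position: [0.5934, -0.0329, 0.1896]
ee_rot: [0.085, 0.701, -0.083, 0.703]
ft_force: [-0.1, -0.6, -0.7]
grip_width: 0.604
```

```bash
python3 - <<'E'
from h import *
look('side','side3');look('top','top3')
a=cv2.imread('pics/side3.png')[120:220,170:295];b=cv2.imread('pics/top3.png')[120:220,240:345]
cv2.imwrite('pics/c3.png',np.hstack([cv2.resize(a,(400,320)),cv2.resize(b,(336,320))]))
E
```

```text
(no output)
```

View pics/c3.png

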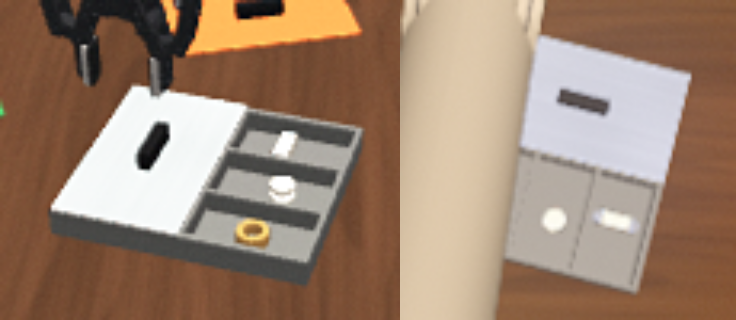

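Left panel (side view): the plate lies flat with its grip at about (218,166), and the fuse at about (259,165). Right panel (top view): the fuse is at about (307,188) and the spool at about (288,188). The arm hides only the ring's pocket. Now I measure the fuse and cover.

```bash
python3 - <<'E'
from h import *
C=np.array([532,-143]);a=np.radians(-14);ex=np.array([np.cos(a),np.sin(a)]);ey=np.array([-ex[1],ex[0]])
f=np.load('top3.npz');p=f['p'].astype(int)
print(p[184:194,298:318].mean(2).astype(int)); print((p[184:194,298:318,2]-p[184:194,298:318,0]))
def rep(n,m,z,box):
    b=np.zeros(m.shape,bool);b[box[0]:box[1],box[2]:box[3]]=1
    v,u=np.nonzero(m&b);P=ray(n,np.c_[u,v],z);r=rect(P);print(n,len(u),r,(P[:,:2].mean(0)*1000).round(1),'blk',((r[0]-C)@ex).round(1),((r[0]-C)@ey).round(1))
g=p.mean(2);blue=p[...,2]-p[...,0]
bx=(182,195,298,318)
rep('top',(g>190),.022,bx)
rep('top',(g>190)|(blue>2),.019,bx)
rep('top',p.max(2)<110,.05,(142,162,285,310))
f=np.load('side3.npz');p=f['p'].astype(int);g=p.mean(2)
rep('side',g>205,.016,(155,175,250,268))
print(g[158:173,250:268].astype(int))
E
```

```text
[[148 171 171 170 164 158 169 170 170 170 170 170 172 170 170 171 170 170
  173 156]
 [157 171 175 179 179 199 200 171 157 167 168 169 169 170 169 171 170 171
  169 149]
 [165 173 186 199 201 232 239 224 213 204 186 162 166 168 169 170 170 171
  165 144]
 [172 176 193 214 212 229 250 250 249 239 230 219 218 201 181 172 171 172
  162 138]
 [173 174 184 200 224 233 249 249 248 248 249 250 249 234 202 185 170 172
  157 126]
 [173 173 167 159 204 226 245 251 249 249 249 249 250 243 212 195 183 167
  149 134]
 [173 172 168 155 162 185 212 225 226 236 246 252 249 235 211 199 196 165
  144 150]
 [172 172 172 173 173 170 163 158 170 192 213 222 224 219 210 200 189 160
  140 167]
 [173 172 172 171 172 171 171 171 169 166 158 150 171 190 191 186 176 157
  127 173]
 [173 171 171 173 173 171 172 171 172 171 171 171 168 162 161 171 169 150
  134 171]]
[[-16 -17 -17 -17 -18 -19 -17 -16 -17 -16 -17 -18 -18 -17 -18 -17 -18 -17
  -18 -17]
 [-18 -19 -15 -13  -6   9 -15 -17 -16 -16 -17 -16 -17 -18 -17 -17 -16 -18
  -17 -16]
 [-18 -17  -6   2   0   9 -16 -15 -12 -17 -21 -23 -17 -18 -17 -17 -16 -18
  -17
[... 1397 characters left out ...]
180 134 118  88  92  68]
 [171 172 171 172 171 168 205 255 255 255 255 255 167 166 172 166 169 168]
 [172 169 171 171 170 164 254 255 255 255 255 198 149 169 175 174 173 173]
 [170 173 172 170 168 205 255 255 255 255 255 183 162 171 169 172 172 171]
 [176 174 174 171 142 255 255 255 255 254 180 157 171 172 173 172 171 169]
 [152 154 176 180 172 179 189 215 240 250 177 165 171 171 173 171 171 174]
 [ 83  79  86 107 106 118 148 176 185 195 172 174 173 174 174 170 174 173]
 [ 69  72  67  74  72  76  81  87  87 106 126 153 156 178 176 175 177 173]
 [ 72  68  71  69  70  70  72  65  70  70  76  80  81  87 109 109 148 154]
 [ 71  70  70  70  71  71  73  70  70  68  67  69  68  68  71  70  82  79]]
```

Request:
move_arm(
  motion="-0.03 -0.04 0 0; -0.06 -0.08 0 -0.01; -0.09 -0.12 0 -0.02; -0.115 -0.145 -0.03 -0.02; -0.127 -0.159 -0.07 -0.02; -0.127 -0.159 -0.1 -0.02; -0.127 -0.159 -0.12 -0.02; -0.127 -0.159 -0.12 -0.02",
  grip=0.48,
)

```text
clock: 7.6
position: [0.4637, -0.1981, 0.0665]
ee_rot: [0.094, 0.702, -0.094, 0.7]
ft_force: [0.2, -0.5, -0.2]
grip_width: 0.478
```

```bash
python3 - <<'E'
from h import *
look('side','side4');print(get_obs()['position'])
a=cv2.imread('pics/side4.png')[100:220,170:310];cv2.imwrite('pics/s4c.png',cv2.resize(a,None,fx=5,fy=5))
E
```

```text
[ 0.46462851 -0.1981767   0.06751436]
```

View pics/s4c.png

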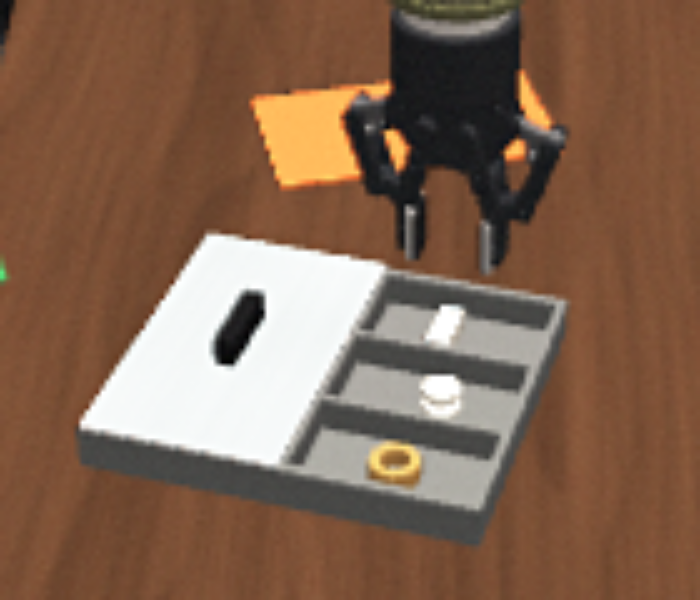

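The fingers, at crop (412,255) and (487,268), straddle the fuse at crop (444,325). I descend, grip and lift.

Request:
move_arm(
  motion="0 0.001 -0.015 0; 0 0.001 -0.03 0; 0 0.001 -0.042 0; 0 0.001 -0.05 0; 0 0.001 -0.056 0; 0 0.001 -0.056 0",
)

```text
clock: 8.4
position: [0.4652, -0.1959, 0.011]
ee_rot: [0.093, 0.701, -0.093, 0.701]
ft_force: [0.2, 0.0, -0.0]
grip_width: 0.477
```

Request:
move_arm(
  motion="0 0 0 0; 0 0 0 0; 0 0 0 0; 0 0 0 0; 0 0 0 0; 0 0 0 0",
  grip=0,
  force=40,
)

```text
clock: 9.15
position: [0.4657, -0.1959, 0.0118]
ee_rot: [0.093, 0.701, -0.093, 0.701]
ft_force: [-1.6, -0.0, 5.1]
grip_width: 0.16
```

Request:
move_arm(
  motion="0 0 0.01 0; 0 0 0.02 0; 0 0 0.03 0; 0 0 0.035 0; 0 0 0.035 0",
)

```text
clock: 9.78
position: [0.4657, -0.1958, 0.0468]
ee_rot: [0.093, 0.701, -0.093, 0.701]
ft_force: [0.7, -0.3, 0.4]
grip_width: 0.16
```

```bash
python3 - <<'E'
from h import *
look('side','side5');print(get_obs()['grip_width'],get_obs()['position'])
a=cv2.imread('pics/side5.png')[120:200,210:310];cv2.imwrite('pics/s5c.png',cv2.resize(a,None,fx=7,fy=7))
E
```

```text
0.16222675352235058 [ 0.4654776  -0.19573574  0.04639732]
```

View pics/s5c.png

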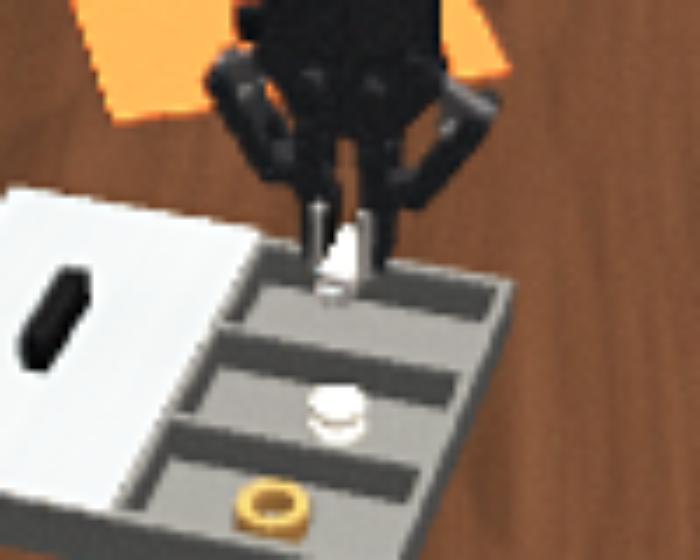

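The fuse is held level between the pads at crop (342,265), and the pocket below it is empty. I carry it to the dish.

Request:
move_arm(
  motion="0 0 0.04 0; 0.01 0.03 0.08 0.03; 0.02 0.07 0.1 0.06; 0.03 0.12 0.1 0.09; 0.042 0.17 0.1 0.12; 0.054 0.22 0.1 0.15; 0.066 0.27 0.1 0.18; 0.078 0.32 0.1 0.21; 0.09 0.37 0.1 0.25; 0.102 0.42 0.1 0.29",
)

```text
clock: 11.08
position: [0.5674, 0.2257, 0.1457]
ee_rot: [-0.01, 0.707, 0.01, 0.707]
ft_force: [-0.0, -0.2, 0.1]
grip_width: 0.163
```

Request:
move_arm(
  motion="0.008 0.034 0 0; 0.008 0.034 -0.03 0; 0.008 0.034 -0.06 0; 0.008 0.034 -0.06 0",
)

```text
clock: 11.58
position: [0.5737, 0.2573, 0.0836]
ee_rot: [-0.01, 0.709, 0.008, 0.705]
ft_force: [-0.4, -0.4, -0.0]
grip_width: 0.158
```

```bash
python3 - <<'E'
from h import *
p,_=look('side','side6');print(get_obs()['grip_width'],get_obs()['position'])
a=cv2.imread('pics/side6.png')[170:320,120:300];cv2.imwrite('pics/s6c.png',cv2.resize(a,None,fx=4,fy=4))
q=np.load('side0.npz')['p'];h=cv2.cvtColor(q,cv2.COLOR_RGB2HSV)
m=np.zeros(h.shape[:2],np.uint8);m[250:312,165:242]=1;m&=(h[...,1]<70)
v,u=np.nonzero(m);print(rect(ray('side',np.c_[u,v],.014)))
E
```

```text
0.15712101216660204 [0.57481612 0.25772994 0.08557299]
(array([577.3, 262.5]), array([142.3, 134.5]), 3.65)
```

View pics/s6c.png

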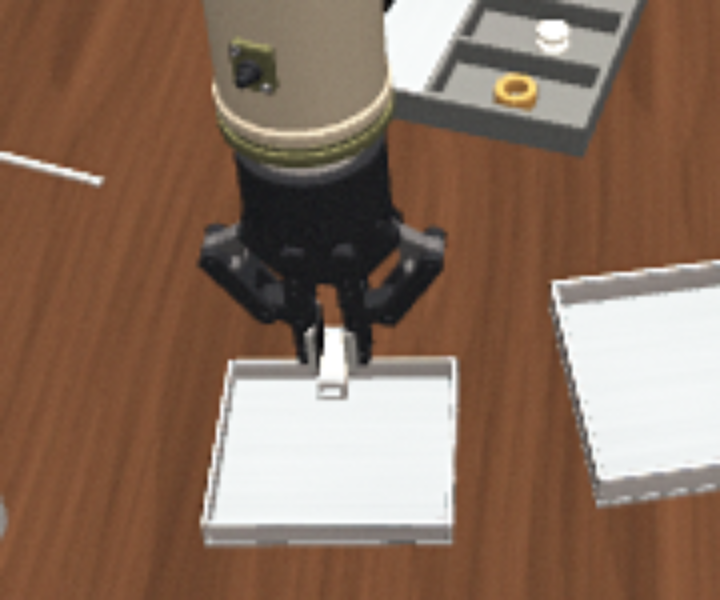

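The fuse hangs level at crop (333,365), centred above the middle-sized dish. I lower it.

Request:
move_arm(
  motion="0.001 0.001 -0.02 0; 0.001 0.001 -0.04 0; 0.001 0.001 -0.055 0; 0.001 0.001 -0.065 0; 0.001 0.001 -0.071 0; 0.001 0.001 -0.074 0; 0.001 0.001 -0.076 0; 0.001 0.001 -0.076 0",
)

```text
clock: 12.62
position: [0.5766, 0.2592, 0.0105]
ee_rot: [-0.009, 0.707, 0.009, 0.707]
ft_force: [-0.2, -0.2, 0.0]
grip_width: 0.16
```

Request:
move_arm(
  motion="0 0 -0.001 0; 0 0 -0.002 0; 0 0 -0.003 0; 0 0 -0.003 0",
)

```text
clock: 13.12
position: [0.5766, 0.2593, 0.0088]
ee_rot: [-0.009, 0.707, 0.009, 0.707]
ft_force: [-6.0, -2.1, 14.4]
grip_width: 0.16
```

Contact with the dish floor shows as 14 N, so I release gently and rise.

Request:
move_arm(
  motion="0 0 0.002 0; 0 0 0.002 0; 0 0 0.002 0; 0 0 0.002 0; 0 0 0.002 0; 0 0 0.03 0; 0 0 0.07 0; 0 0 0.12 0; 0 -0.04 0.17 0; 0 -0.1 0.2 0",
  grip=0.45,
)

```text
clock: 14.38
position: [0.5769, 0.165, 0.2072]
ee_rot: [-0.01, 0.706, 0.011, 0.708]
ft_force: [0.2, -0.4, 0.2]
grip_width: 0.454
```

Request:
move_arm(
  motion="0.0 -0.03 0.03 0; 0 -0.03 0.03 0; 0 -0.03 0.03 0",
)

```text
clock: 14.75
position: [0.576, 0.1355, 0.2339]
ee_rot: [-0.009, 0.707, 0.01, 0.707]
ft_force: [-0.2, -0.0, -0.0]
grip_width: 0.45
```

```bash
python3 - <<'E'
from h import *
look('side','side7');look('top','top7')
a=cv2.imread('pics/side7.png')[130:320,140:300];b=cv2.imread('pics/top7.png')[110:230,140:350]
cv2.imwrite('pics/c7.png',np.hstack([cv2.resize(a,(320,380)),cv2.resize(b,(455,380))]))
f=np.load('top7.npz');p=f['p'];g=p.max(2)
sub=np.zeros(g.shape,bool);sub[142:162,285:310]=1
v,u=np.nonzero(sub&(g<110));print(rect(ray('top',np.c_[u,v],.05)))
o=get_obs();print(o['ft_force'],o['position'],o['clock'])
E
```

```text
(array([ 588.4, -157.1]), array([52.4, 13.1]), 74.7)
[ 0.35564731 -0.71934808 -0.4099999 ] [0.5757406  0.13595207 0.23331235] 14.85
```

View pics/c7.png

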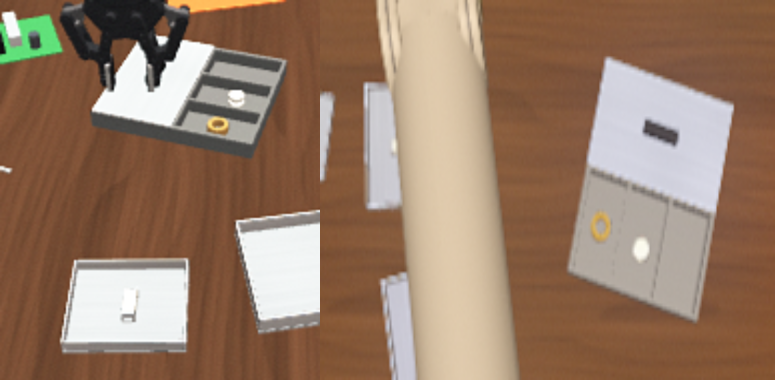

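The side view shows the fuse flat in the middle of the dish, at about (204,282). The top view shows the plate on the shelf with all pockets uncovered and the fuse's pocket empty. The arm is clear of everything, so I hand in.

```bash
python3 -c "
from h import *
print(hand_in())"
```

```text
the job is handed in; nothing more can be done
None
```

I slid the cover about 124 mm back onto the shelf by its grip. I then took the fuse from the far (right-hand) pocket, set it down in the middle-sized dish, and handed the job in at about 14.9 s.

**Cover:** the last top view put it about 58 mm beyond the block's middle and on the centre line (allowed 40 to 110 mm). That is about 4 mm short of what the arm's own position implied, which is near the pixel size. The reading was the same before and after the fuse was moved.

**Fuse:** the last side view shows it lying flat near the middle of the dish. It was let go only once it was on the dish floor, where I felt 14 N of contact.

**Not confirmed:**
- In the last top view the arm partly hid the dish, so the fuse's final place rests on the side view alone.
- The gripper opening read slightly small for a 16 mm bar (0.16, about 14 mm). Pictures after the lift and above the dish showed the fuse held level.

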